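# Press a pair of plates into the drilling jig's corner

## Task

Two matching plates are to be drilled together: lay the plate that lies on the bench squarely on top of its twin in the drilling jig, so that they form one flush pile, and push the pile home into the corner of the jig, both plates flat and flush against both fences at once. Finish while holding the pile there with the gripper, pressed firmly against the two fences: do not let go. Leave the ring, the square and the spray can where they are.

Things in the scene. Friction and masses are not known exactly. Their poses are not given: they have to be found in the camera images.
- jig: fixed drilling jig: grey base 220 x 155 x 10 mm (x -190 to 30, y -125 to 30, top z = 10 mm) with two fences. Origin: on the bench below the corner where the fence faces meet; x points square into the end fence (away from the robot), y into the side fence (to its left), z up. A seated plate covers x -110 to 0, y -50 to 0 mm; behind x = -44 mm both its long sides are free for fingers.
- end_fence: dark steel block 20 x 60 x 20 mm with two 4 mm screw heads on top, at the jig's far edge. Its face toward the robot is the jig's plane x = 0, y -63 to -3 mm, 10 to 30 mm over the bench. Rigid, oiled: friction about 0.3. Origin: centre of its underside, axes as the jig's.
- side_fence: dark steel block 34 x 20 x 20 mm with two 4 mm screw heads on top, at the jig's left edge. Its face is the jig's plane y = 0, x -44 to -10 mm, 10 to 30 mm over the bench. Rigid, oiled: friction about 0.3. Origin: centre of its underside, axes as the jig's.
- lower_plate: aluminium plate 110 x 50 x 12 mm (x, y, z), 0.18 kg, two 12 mm holes on its long centre line; the same from either end, same size as its twin. Origin: centre of its underside, z up. It lies loose on the jig's base, some centimetres off both fences and a little askew.
- upper_plate: aluminium plate 110 x 50 x 12 mm (x, y, z), 0.18 kg, two 12 mm holes on its long centre line; the same from either end, same size as its twin. Origin: centre of its underside, z up. It lies loose on the bench to the right of the jig, askew. On its twin its underside is 22 mm over the bench and the pile's top 34 mm.
- flange_0: plain turned aluminium ring, 69 mm across, 8 mm thick, lying flat between the jig and the vice; a bystander. Origin: centre of its underside.
- tri_square: steel engineer's square, 166 x 106 x 16 mm, lying flat beyond the jig; a bystander. Origin: centre of its underside.
- spray_can: spray can, 66 mm across, 185 mm high, standing beyond the jig; a bystander. Origin: centre of its base.
Mind the look-alikes: they are no part of the job. Leave any blue or red look-alike of the lower_plate alone. What is shaped like the upper_plate but purple is not meant.

How it is judged:
By the outcome, as a careful person would: the job done as asked, in the order asked, and still so for the second after the job is handed in, while the arm keeps its last pose, push and grip.
It also fails if it takes over 58 s, if anything falls off the work surface, if the arm or the gripper's body presses on something with over 40 N, if the wrist force passes 120 N, or if a joint passes its speed limit or range.

## Robot

A 6-joint arm with a two-finger parallel gripper is mounted at the origin on a cart in front of the work surface, level with it; the furniture and walls round the work are solid. World frame = base frame: x ahead of the robot, y to its left, z up, the work surface at z = 0. Lengths are in mm, angles in rad, forces in N, time in s.
With the tool pointing down it reaches from about 350 to 775 mm from the base axis. Payload 7.3 kg.
Tool frame: the origin (TCP) lies on the centre line of the jaws, within the pads' length; the fingertips stand finger_overhang ahead of it and the grasp point (between the pads) lies 8 mm behind it (finger_overhang is the distance from the TCP to the fingertips, in mm); z points along the fingers, y is the line along which they close (so a half turn about z gives the same grasp; the last joint's range is limited). The gripper opens to 92 mm and grips with 3 to 60 N. Pads are 19 mm wide; open, the fingers measure 130 mm over their backs; the gripper's body (75 mm by 190 mm) begins 47 mm behind the grasp point.
Start: joints at [-0.146, 0.342, 1.524, -0, 1.275, -0.146], TCP at [525.018, 0.02, 237.741] pointing down, gripper open.
Joint ranges: [-2.53, 2.53], [-0.77, 2.02], [0.04, 2.7], [-1, 4.14], [0.28, 2.66], [-3.11, 3.11]. Speed limits (rad/s): [2.57, 2.57, 3.14, 3.14, 3.14, 3.14].

## Interface

Orientations are given as [roll, pitch, yaw] about the fixed x, y, z axes, in that order (R = Rz(yaw) Ry(pitch) Rx(roll)).
In Python, from plant import get_obs, capture, close_job, finger_overhang gives the robot as it stands.
- The arm moves only by the shell command python3 -m inch 'ROWS'. ROWS is JSON, one flat list of numbers, 7 for each row, row after row: the turn, a rotation vector about the tool's x, y, z scaled (see below), then the shift along the tool's x, y, z scaled (see below), then the closure, from -1 (fully open) to 1 (shut). In form: [ax, ay, az, tx, ty, tz, gripper, ax, ay, az, tx, ty, tz, gripper, ...]. A call has 1 to 10 rows; each row shifts and turns the commanded pose from where the row before left it, along the tool's axes as they then stand; what a row does not reach is not made up. The controller multiplies each number of a shift by 0.8 m and each number of a turn by 1.5 rad. A row lasts 1/12 s, in which the tool goes at most 41.7 mm and 7.16 degrees, less where a joint would pass 70% of its speed; a pose out of reach is approached as far as the arm can. A call with a number of a shift or a turn outside -1 to 1 is refused whole. A call with a gripper value outside its range is refused whole. The fingers move at their own pace and stop on an object; the grip force is fixed at half the most. Time passes only in rows, so rows that do not move let the fingers close. It gives the time, the measured TCP pose, the force, the opening and the grip force at its end, in the units of the state.
- get_obs(): the state, without advancing time (a new reading comes with each control period).
- capture(name): name is "side" or "top" or "wrist"; returns a dict with "image" (480x640x3 uint8, red, green, blue), "mtx" (3x3 intrinsics, pixels), "pose" (4x4, takes a point from camera to world coordinates). Camera axes: x right, y up, looking along -z (the intrinsics and any distortion apply to the point x, -y, -z); pixel columns grow to the right and rows downward; lengths in mm; the calibration is good to about 2 mm. A picture is of the moment at which its call begins. There is no depth.
- close_job(): hands the job in; it is judged then, once.
The state is a dict: "time": time; "joint_positions": joint angles; "dq": joint speeds; "tau": joint torques, N m; "tool_pos": TCP position; "tcp_rot": TCP orientation; "contact_force": force on the tool from outside, world axes, zero at the start; "moment": the same for the moment, N m; "grip_width": finger opening in mm; "finger_force": force on a finger pad.
Only numpy, scipy, OpenCV 4.12 (cv2) and the standard library are available. Lean on these libraries where they do the work, as an engineer would, in place of code of your own. Each camera call takes 0.05 s, during which the arm holds its last target. There are 200 camera calls.

## Working session

There is one attempt and no reset: what is moved stays moved. The work goes in short steps, Python scripts to look and compute and a shell command to move; the robot and the scene stay as the last step left them, time stands still between calls to the robot, and variables do not carry over. Pictures are saved under pics/ and viewed, at most 10 in all, crops included, and the job is handed in when it is done.

```bash
ls; mkdir -p pics; python3 - <<'E'
from plant import get_obs,capture,finger_overhang
import cv2
print(finger_overhang); o=get_obs(); print(o)
for n in("top","wrist"):
    c=capture(n); cv2.imwrite(f"pics/{n}0.png",c["image"][:,:,::-1]); print(n,c["mtx"].tolist(),c["pose"].round(4).tolist(),[k for k in c])
E
```

```text
pics
11.0
{'time': 0.0, 'joint_positions': array([-1.45984658e-01,  3.42745275e-01,  1.52499150e+00, -8.71341321e-06,
        1.27536497e+00, -1.46022237e-01]), 'dq': array([ 0.00124641,  0.00011529, -0.00122169, -0.00074854,  0.00030148,
       -0.00034687]), 'tau': array([ 7.61924657e-04, -4.31245601e+01, -2.44219762e+01,  7.17750052e-02,
        5.59406646e-02, -1.04314388e-04]), 'tool_pos': array([5.24631108e+02, 8.19641106e-02, 2.37042134e+02]), 'tcp_rot': array([-3.14009841e+00, -2.11335479e-04,  1.57083629e+00]), 'contact_force': array([ 0.85243413, -0.11559706, -0.26112026]), 'moment': array([-0.03589749,  0.04076424, -0.00729492]), 'finger_force': 0.0, 'grip_width': 91.89978595384318}
top [[554.1599156596022, 0.0, 318.4652973351524], [0.0, 554.1599156596022, 235.0639356032986], [0.0, 0.0, 1.0]] [[-0.0024, 0.9969, -0.0787, 502.3388], [-1.0, -0.0021, 0.0046, -147.4006], [0.0044, 0.0788, 0.9969, 1196.3026], [0.0, 0.0, 0.0, 1.0]] ['image', 'mtx', 'pose']
wrist [[358.1067657874476, 0.0, 319.19457538962683], [0.0, 358.1067657874476, 238.3686785434239], [0.0, 0.0, 1.0]] [[1.0, -0.0003, 0.0021, 524.2191], [-0.0003, 0.9666, 0.2563, 69.9372], [-0.0021, -0.2563, 0.9666, 383.8816], [0.0, 0.0, 0.0, 1.0]] ['image', 'mtx', 'pose']
```

View pics/top0.png

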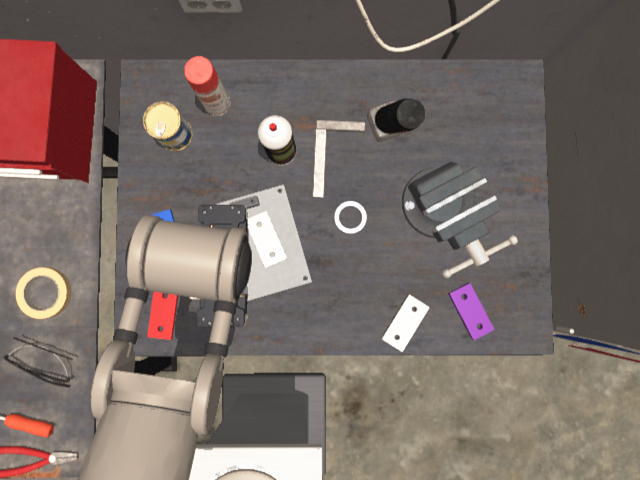

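View pics/wrist0.png

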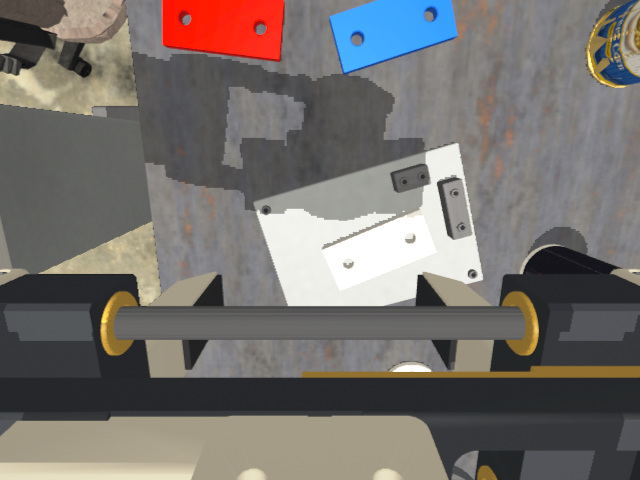

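The top view shows the upper plate (white) at about (406,323), with the purple look-alike beside it at (471,312). The wrist view shows the jig: side fence (410,178), end fence (455,208), lower plate (380,250). I'll enlarge both areas.

```bash
python3 - <<'E'
import cv2,numpy as np
w=cv2.imread("pics/wrist0.png");t=cv2.imread("pics/top0.png")
a=cv2.resize(w[130:310,245:495],None,fx=3.2,fy=3.2,interpolation=cv2.INTER_CUBIC)
cv2.imwrite("pics/c1.png",a)
# upper plate by threshold in top
for im,(x0,x1,y0,y1),n in((t,(370,440,280,360),"top"),(w,(310,450,205,300),"wrist")):
    g=im[y0:y1,x0:x1].min(2); m=(g>(200 if n=="top" else 225)).astype(np.uint8)
    c=max(cv2.findContours(m,cv2.RETR_EXTERNAL,cv2.CHAIN_APPROX_NONE)[0],key=cv2.contourArea)
    print(n,cv2.contourArea(c),(cv2.boxPoints(cv2.minAreaRect(c))+[x0,y0]).round(1).tolist())
    print((cv2.approxPolyDP(cv2.convexHull(c),3,True)[:,0]+[x0,y0]).tolist())
E
```

```text
top 1198.0 [[381.3, 338.9], [408.8, 294.2], [429.3, 306.9], [401.8, 351.6]]
[[410, 295], [428, 308], [401, 351], [383, 337]]
wrist 10188.0 [[310.0, 299.0], [310.0, 205.0], [449.0, 205.0], [449.0, 299.0]]
[[440, 206], [449, 238], [449, 277], [404, 299], [310, 299], [310, 215]]
```

View pics/c1.png

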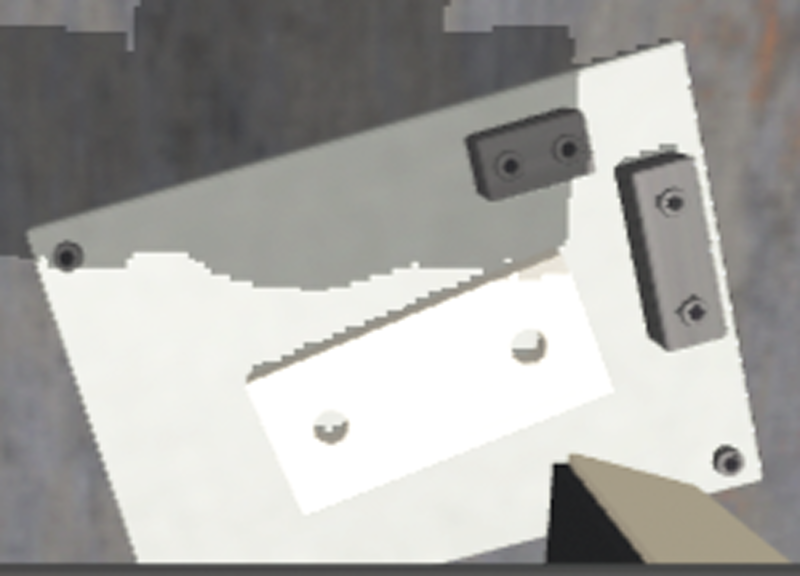

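The crop shows base corners (684,42), (28,230) and (762,482), and lower plate top corners (247,384), (305,515), (613,390) and (564,253). I'll convert these to world positions.

```bash
cat > h.py <<'E'
import numpy as np,cv2
from scipy.spatial.transform import Rotation as R
W=(np.array([[358.1067657874476,0,319.19457538962683],[0,358.1067657874476,238.3686785434239],[0,0,1]]))
def p2w(px,z,mtx,pose):
    px=np.atleast_2d(px).astype(float); d=np.c_[(px-mtx[:2,2])/mtx[0,0]*[1,-1],-np.ones(len(px))]@pose[:3,:3].T
    o=pose[:3,3]; return (o+d*((z-o[2])/d[:,2])[:,None])[:,:2]
def rect(p):  # fit 110x50 rect to 4 corners in order (-,+),(-,-),(+,-),(+,+)
    m=np.array([[-55,25],[-55,-25],[55,-25],[55,25]]); c=p.mean(0); q=p-c
    a=np.arctan2((m[:,0]*q[:,1]-m[:,1]*q[:,0]).sum(),(m*q).sum())
    return c.round(1),np.degrees(a).round(2),[np.linalg.norm(p[i]-p[i-1]).round(1) for i in range(4)]
def jig(p): # base corners (30,30),(-190,30),(30,-125)
    m=np.array([[30,30],[-190,30],[30,-125.]]);mc=m-m.mean(0);c=p.mean(0);q=p-c
    a=np.arctan2((mc[:,0]*q[:,1]-mc[:,1]*q[:,0]).sum(),(mc*q).sum());r=np.array([[np.cos(a),-np.sin(a)],[np.sin(a),np.cos(a)]])
    o=c-r@m.mean(0); return o,a,r,np.abs((p-o)@r-m).max()
E
python3 - <<'E'
from h import *
from plant import capture
w=capture("wrist");t=capture("top")
f=lambda l:np.array(l)/3.2+[245,130]
b=p2w(f([[684,42],[28,230],[762,482]]),10,w["mtx"],w["pose"])
o,a,r,e=jig(b);print("jig",o.round(1),np.degrees(a).round(2),"err",e.round(1))
l=p2w(f([[247,384],[305,515],[613,390],[564,253]]),22,w["mtx"],w["pose"]);c,g,s=rect(l);print("low",c,g,s,"in jig",((c-o)@r).round(1))
u=p2w([[382.3,338.4],[401.8,351.6],[429.3,307.4],[409.3,294.2]],12,t["mtx"],t["pose"]);print("up",*rect(u))
for x in(-77,): print("grip at",(o+r@[x,-25]).round(1))
print("can bases top",p2w([[283,155],[214,108]],0,t["mtx"],t["pose"]).round(0))
E
```

```text
jig [644.1  33.6] 15.83 err 1.4
low [587.1 -39.9] 23.48 [np.float64(110.3), np.float64(50.5), np.float64(110.3), np.float64(49.7)] in jig [-74.9 -55.1]
up [ 409.  -337.3] -32.79 [np.float64(109.7), np.float64(49.3), np.float64(110.1), np.float64(50.5)]
grip at [576.8 -11.5]
can bases top [[773. -76.]
 [878.  77.]]
```

Everything matches the given sizes. Next I hover near the upper plate, with the tool y axis across it, so the wrist camera sees it.

```bash
python3 -m inch '[0,0,0,-0.0469,-0.0071,0.006,-1,0,0,0,-0.0469,-0.0071,0.006,-1,0,0,0,-0.0469,-0.0071,0.006,-1,0,0,0,-0.0469,-0.0071,0.006,-1,0,0,0,-0.0469,-0.0071,0.006,-1,0,0,0,-0.0469,-0.0071,0.006,-1,0,0,0,-0.0469,-0.0071,0.006,-1,0,0,0,-0.0469,-0.0071,0.006,-1,0,0,0,-0.0469,-0.0071,0.006,-1,0,0,0,-0.0469,-0.0071,0.006,-1]'
python3 -m inch '[0,0,-0.0666,0,0,0,-1,0,0,-0.0666,0,0,0,-1,0,0,-0.0666,0,0,0,-1,0,0,-0.0666,0,0,0,-1,0,0,-0.0666,0,0,0,-1,0,0,-0.0666,0,0,0,-1,0,0,-0.0666,0,0,0,-1,0,0,-0.0666,0,0,0,-1,0,0,-0.0666,0,0,0,-1,0,0,-0.0666,0,0,0,-1]'
python3 -m inch '[0,0,0,0,0,0,-1,0,0,0,0,0,0,-1]'
python3 - <<'E'
from h import *
from plant import get_obs,capture
o=get_obs();print(o["tool_pos"],o["tcp_rot"],o["joint_positions"].round(2))
c=capture("wrist");t=capture("top");np.savez("w1.npz",**{k:c[k] for k in("mtx","pose")})
a=c["image"][:,:,::-1];b=t["image"][170:330,180:340,::-1]
cv2.imwrite("pics/w1.png",a);cv2.imwrite("pics/t1.png",cv2.resize(b,None,fx=3.5,fy=3.5,interpolation=cv2.INTER_CUBIC));np.savez("t1.npz",**{k:t[k] for k in("mtx","pose")})
E
```

```text
time: 1.03
tool_pos: [467.5, -376.9, 189.3]
tcp_rot: [-3.141, -0.0, 1.571]
contact_force: [1.4, 0.6, 0.5]
grip_width: 92.2
finger_force: 0.0
time: 1.87
tool_pos: [468.1, -375.1, 189.4]
tcp_rot: [3.141, -0.001, 2.575]
contact_force: [-0.2, 0.5, 0.3]
grip_width: 91.8
finger_force: 0.0
time: 2.03
tool_pos: [468.2, -375.1, 189.5]
tcp_rot: [3.141, -0.0, 2.567]
contact_force: [0.3, -0.2, 0.1]
grip_width: 92.3
finger_force: 0.0
[ 468.16931129 -375.10177679  189.50451184] [ 3.14138674e+00 -3.55141755e-04  2.56678560e+00] [-0.8   0.52  1.38  0.    1.24 -1.8 ]
```

View pics/w1.png

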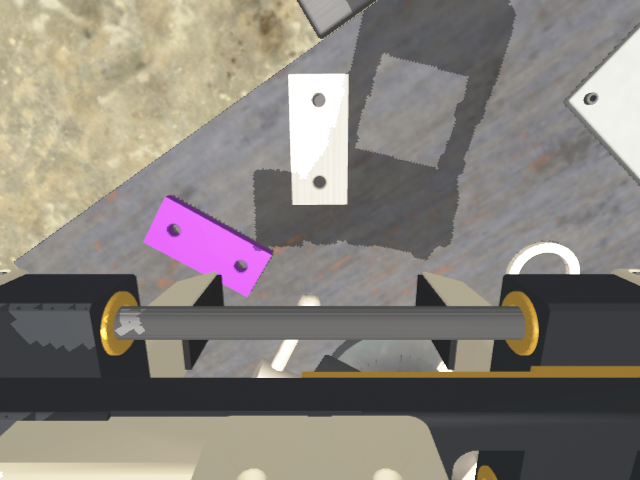

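View pics/t1.png

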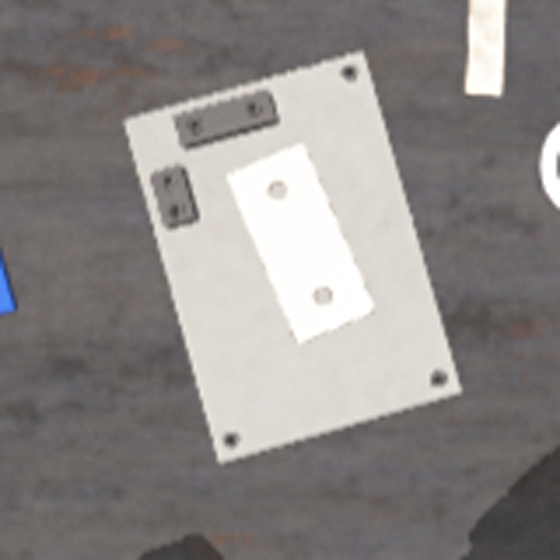

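The wrist view has the upper plate's corners at (289,74), (349,74), (347,205) and (292,205). The top crop shows the whole jig, with base corners (126,120), (220,462) and (362,52), and lower plate corners (302,343), (374,308), (302,144) and (228,177).

```bash
python3 - <<'E'
from h import *
c=np.load("w1.npz");t=np.load("t1.npz")
f=lambda l:np.array(l)/3.5+[180,170]
u=p2w([[349,74],[289,74],[291.5,205],[347.5,205]],12,c["mtx"],c["pose"]);print("up",*rect(u))
o,a,r,e=jig(p2w(f([[126,120],[220,462],[362,52]]),10,t["mtx"],t["pose"]));print("jig",o.round(1),np.degrees(a).round(2),e.round(1))
C,g,s=rect(p2w(f([[302,343],[374,308],[302,144],[228,177]]),22,t["mtx"],t["pose"]));print("low",C,g,s,((C-o)@r).round(1))
E
```

```text
up [ 409.  -336.1] -32.76 [np.float64(110.5), np.float64(50.1), np.float64(110.5), np.float64(51.2)]
jig [642.8  32.4] 16.17 2.2
low [586.2 -41.7] 24.19 [np.float64(110.7), np.float64(48.3), np.float64(109.3), np.float64(49.2)] [-75.  -55.4]
```

```bash
python3 -m inch '[0,0,0,0.0121,0,0.0239,-1,0,0,0,0.0121,0,0.0239,-1,0,0,0,0.0121,0,0.0239,-1,0,0,0,0.0121,0,0.0239,-1,0,0,0,0.0121,0,0.0239,-1,0,0,0,0.0121,0,0.0239,-1,0,0,0,0.0121,0,0.0239,-1,0,0,0,0.0121,0,0.0239,-1,0,0,0,0,0,0.014,-1,0,0,0,0,0,0.014,-1]'
python3 -m inch '[0,0,0,0,0,0,-1,0,0,0,0,0,0,1,0,0,0,0,0,0,1,0,0,0,0,0,0,1,0,0,0,0,0,0,1,0,0,0,0,0,0,1,0,0,0,0,0,0,1,0,0,0,0,0,0,1,0,0,0,0,0,0,1]'
```

```text
time: 2.97
tool_pos: [402.5, -332.8, 13.5]
tcp_rot: [3.141, -0.001, 2.567]
contact_force: [0.4, 0.1, -0.1]
grip_width: 91.7
finger_force: 0.0
time: 3.72
tool_pos: [403.2, -333.3, 14.6]
tcp_rot: [-3.142, 0.0, 2.57]
contact_force: [-0.2, 0.6, 1.8]
grip_width: 49.5
finger_force: 30.0
```

```bash
python3 -m inch '[0,0,0,0,0,-0.02,1,0,0,0,0,0,-0.0345,1,0,0,0,0,0,-0.033,1,0,0,0,0,0,0,1]'
python3 -m inch '[0,0,0,0.0011,0.0424,0,1,0,0,0,0.0011,0.0424,0,1,0,0,0,0.0011,0.0424,0,1,0,0,0,0.0011,0.0424,0,1,0,0,0,0.0011,0.0424,0,1,0,0,0,0.0011,0.0424,0,1,0,0,0,0.0011,0.0424,0,1,0,0,0,0.0011,0.0424,0,1,0,0,0,0.0011,0.0424,0,1,0,0,0,0.0011,0.0424,0,1]'
python3 -m inch '[0,0,-0.066,0,0,0,1,0,0,-0.066,0,0,0,1,0,0,-0.066,0,0,0,1,0,0,-0.066,0,0,0,1,0,0,-0.066,0,0,0,1,0,0,-0.066,0,0,0,1,0,0,-0.066,0,0,0,1,0,0,-0.066,0,0,0,1,0,0,-0.066,0,0,0,1,0,0,-0.066,0,0,0,1]'
python3 -m inch '[0,0,0,0,0,0,1,0,0,0,0,0,0,1]'
python3 - <<'E'
from h import *
from plant import get_obs,capture
o=get_obs();print(o["tool_pos"],o["tcp_rot"],o["joint_positions"].round(2))
c=capture("wrist");s=capture("side")
np.savez("w2.npz",**{k:c[k] for k in("mtx","pose")})
print(s["mtx"].tolist(),s["pose"].tolist())
cv2.imwrite("pics/w2.png",c["image"][:,:,::-1]);cv2.imwrite("pics/s2.png",s["image"][:,:,::-1])
E
```

```text
time: 4.05
tool_pos: [404.9, -335.2, 88.7]
tcp_rot: [-3.14, 0.008, 2.57]
contact_force: [0.3, -1.2, -1.0]
grip_width: 49.2
finger_force: 30.0
time: 4.88
tool_pos: [579.4, -41.5, 83.4]
tcp_rot: [-3.141, -0.001, 2.57]
contact_force: [0.9, -1.3, -1.7]
grip_width: 49.7
finger_force: 30.0
time: 5.72
tool_pos: [578.7, -43.2, 83.3]
tcp_rot: [3.141, -0.001, -2.719]
contact_force: [-0.0, -1.0, -2.3]
grip_width: 49.5
finger_force: 30.0
time: 5.88
tool_pos: [578.8, -43.2, 83.6]
tcp_rot: [3.141, -0.001, -2.726]
contact_force: [-0.1, -0.0, -1.4]
grip_width: 49.6
finger_force: 30.0
[578.83477956 -43.18805092  83.62207399] [ 3.14089437e+00 -9.58342080e-04 -2.72636336e+00] [-0.21  0.6   1.56  0.    0.98 -2.19]
[[493.5480596921567, 0.0, 321.3892071533344], [0.0, 493.5480596921567, 234.97986809126866], [0.0, 0.0, 1.0]] [[-0.985449616480567, 0.058240034396164334, -0.15967827582935898, 433.002457111219], [-0.16877527237801462, -0.4463902914587985, 0.8787779100119983, 871.1664168463217], [-0.020098776381417785, 0.8929410988888699, 0.44972461918723905, 569.4174180845312], [0.0, 0.0, 0.0, 1.0]]
```

View pics/w2.png

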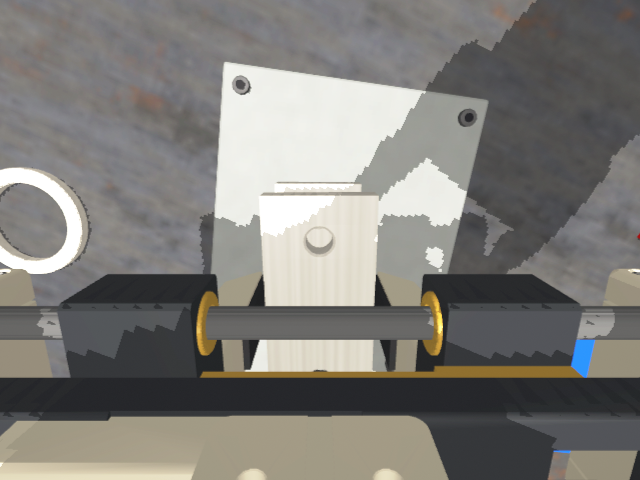

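The held plate's rear corners are at (261,194) and (378,194). The lower plate's rear corners show behind it, at about (276,184) and (361,184).

```bash
python3 - <<'E'
from h import *
im=cv2.imread("pics/w2.png");cv2.imwrite("pics/c2.png",cv2.resize(im[165:255,240:400],None,fx=5,fy=5,interpolation=cv2.INTER_CUBIC))
c=np.load("w2.npz");A=p2w([[261,194],[378,194]],81.3,c["mtx"],c["pose"]);B=p2w([[276,184],[361,184]],22,c["mtx"],c["pose"])
print(A,B,np.linalg.norm(A[1]-A[0]),np.linalg.norm(B[1]-B[0]))
d=B-A;tx=np.array([np.cos(-2.7264),np.sin(-2.7264)]);ty=np.array([tx[1],-tx[0]])
print("lower rel held: tool x,y", (d@tx).round(1),(d@ty).round(1))
E
```

```text
[[543.64110111 -83.8582423 ]
 [523.96646223 -39.17705745]] [[545.96906509 -83.55062372]
 [526.13486896 -38.51109412]] 48.82109886191215 49.2133575559549
lower rel held: tool x,y [-2.3 -2.3] [-0.7 -0.3]
```

View pics/c2.png

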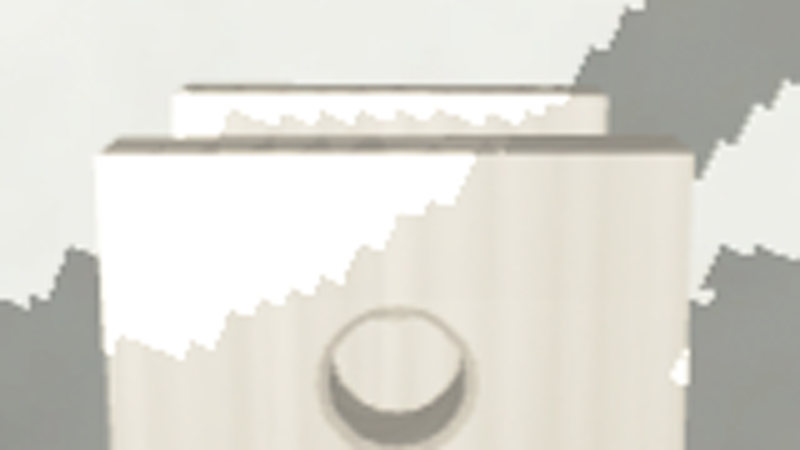

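```bash
python3 -m inch '[0,0,0,-0.002,-0.0006,0.005,1,0,0,0,0,0,0.015,1,0,0,0,0,0,0.02,1,0,0,0,0,0,0.012,1,0,0,0,0,0,0.004,1,0,0,0,0,0,0,1,0,0,0,0,0,0,1]'
python3 -m inch '[0,0,0,0,0,0.001,1,0,0,0,0,0,0.001,1,0,0,0,0,0,0.001,1,0,0,0,0,0,0,1]'
```

```text
time: 6.57
tool_pos: [581.2, -43.1, 39.8]
tcp_rot: [-3.141, 0.0, -2.724]
contact_force: [0.4, 0.7, -1.3]
grip_width: 49.6
finger_force: 30.0
time: 6.9
tool_pos: [581.0, -43.1, 37.4]
tcp_rot: [-3.141, 0.0, -2.723]
contact_force: [0.2, -0.3, -2.4]
grip_width: 49.2
finger_force: 30.0
```

```bash
python3 -m inch '[0,0,0,0,0,0.001,1,0,0,0,0,0,0,1,0,0,0,0,0,0,1]'
python3 -m inch '[0,0,0,0,0,0.001,1,0,0,0,0,0,0,1,0,0,0,0,0,0,1]'
```

```text
time: 7.15
tool_pos: [581.1, -43.1, 36.6]
tcp_rot: [-3.141, 0.0, -2.723]
contact_force: [-0.8, 0.1, -0.2]
grip_width: 49.4
finger_force: 30.0
time: 7.4
tool_pos: [581.1, -43.1, 36.6]
tcp_rot: [-3.141, 0.001, -2.723]
contact_force: [-2.2, 0.9, 7.3]
grip_width: 49.2
finger_force: 30.0
```

```bash
python3 -m inch '[0,0,0,0,0,0,-1,0,0,0,0,0,0,-1,0,0,0,0,0,0,-1,0,0,0,0,0,0,-1,0,0,0,0,0,0,-1,0,0,0,0,0,0,-1,0,0,0,0,0,0.006,-1,0,0,0,0,0,0.009,-1,0,0,0,0,0,0,-1,0,0,0,0,0,0,-1]'
python3 - <<'E'
from h import *
from plant import capture
c=capture("wrist");cv2.imwrite("pics/w3.png",c["image"][160:330,200:440,::-1].repeat(3,0).repeat(3,1))
E
```

```text
time: 8.23
tool_pos: [580.4, -43.0, 22.7]
tcp_rot: [3.141, -0.001, -2.723]
contact_force: [0.3, 0.6, 0.4]
grip_width: 91.6
finger_force: 0.0
```

View pics/w3.png

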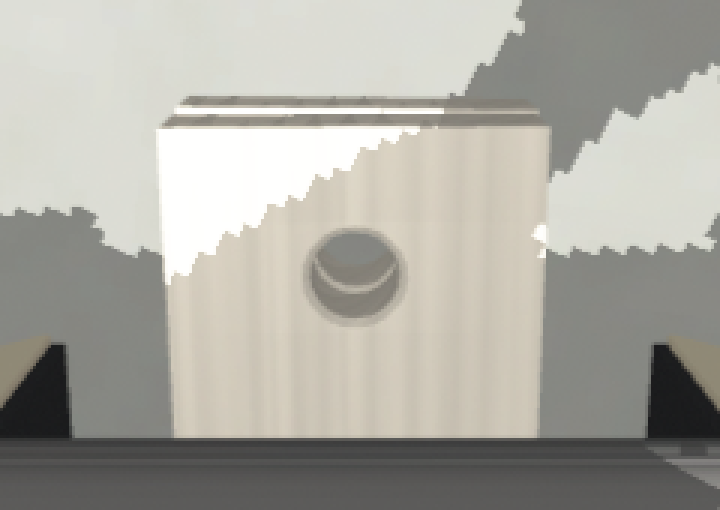

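The upper plate lies squarely on its twin, about 1 mm off lengthwise. Next I grip both plates together and turn them to the jig's yaw.

```bash
python3 -m inch '[0,0,0,0,0,-0.001,1,0,0,0,0,0,0,1,0,0,0,0,0,0,1,0,0,0,0,0,0,1,0,0,0,0,0,0,1,0,0,0,0,0,0,1,0,0,0,0,0,0,1,0,0,0,0,0,0,1]'
python3 -m inch '[0,0,0.0233,0,0,0,1,0,0,0.0233,0,0,0,1,0,0,0.0233,0,0,0,1,0,0,0.0233,0,0,0,1,0,0,0,0,0,0,1,0,0,0,0,0,0,1]'
python3 - <<'E'
from h import *
from plant import get_obs,capture
o=get_obs();print(o["tool_pos"],o["tcp_rot"])
c=capture("wrist");im=c["image"][:,:,::-1].copy();cv2.imwrite("pics/w4.png",im)
np.savez("w4.npz",**{k:c[k] for k in("mtx","pose")})
cv2.imwrite("pics/w4c.png",cv2.resize(im[20:260,180:500],None,fx=2.5,fy=2.5,interpolation=cv2.INTER_CUBIC))
E
```

```text
time: 8.95
tool_pos: [581.0, -43.1, 24.4]
tcp_rot: [-3.141, 0.0, -2.723]
contact_force: [-0.1, -0.2, 1.0]
grip_width: 49.5
finger_force: 30.0
time: 9.45
tool_pos: [581.0, -43.1, 24.4]
tcp_rot: [-3.142, 0.0, -2.862]
contact_force: [-0.3, 0.3, -0.4]
grip_width: 49.6
finger_force: 30.0
[580.95742764 -43.07555451  24.40859473] [-3.14154661e+00  1.47829901e-04 -2.86229422e+00]
```

View pics/w4c.png

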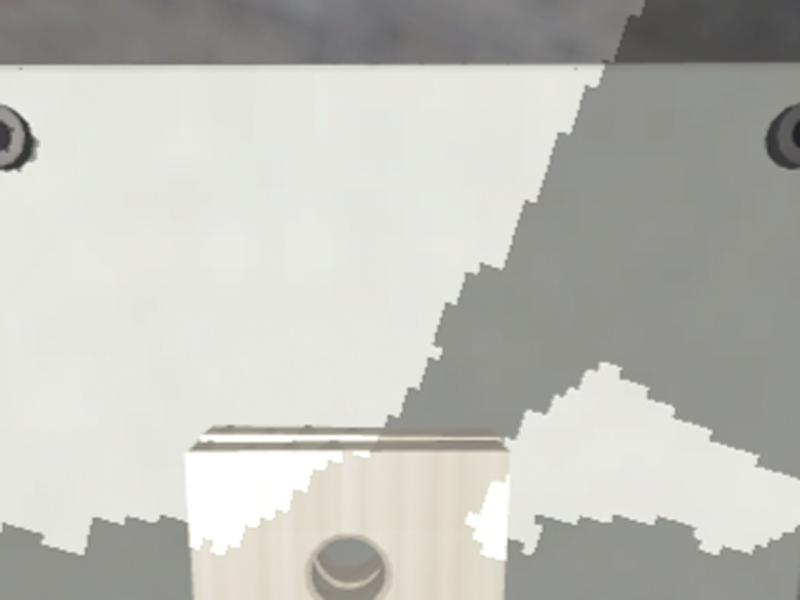

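The jig's rear edge and the pile's rear edge are almost parallel (rows 65 to 62 against 452 level). I'll measure the remaining angle.

```bash
python3 - <<'E'
from h import *
g=cv2.imread("pics/w4.png",0).astype(float);c=np.load("w4.npz")
def edge(cols,r0,r1,z):
    p=[]
    for x in cols:
        d=np.abs(np.diff(cv2.GaussianBlur(g,(1,3),0)[r0:r1,x])); i=d.argmax(); p.append([x+0.,r0+i+.5+(0 if not 0<i<len(d)-1 else .5*(d[i-1]-d[i+1])/(d[i-1]-2*d[i]+d[i+1]+1e-9))])
    p=np.array(p);k=np.polyfit(p[:,0],p[:,1],1);r=p[:,1]-np.polyval(k,p[:,0]);p=p[np.abs(r)<1];k=np.polyfit(p[:,0],p[:,1],1)
    X=np.array([cols[0],cols[-1]]);w=p2w(np.c_[X,np.polyval(k,X)],z,c["mtx"],c["pose"]);v=w[1]-w[0];return len(p),k.round(4),np.degrees(np.arctan2(v[1],v[0]))-90
print("jig yaw",edge(range(185,415,3),38,54,10))
print("pile yaw",edge(range(260,378,3),196,204,34), "tool",np.degrees(np.pi-2.8623))
E
```

```text
jig yaw (77, array([-8.00000e-04,  4.57276e+01]), np.float64(16.037562445304644))
pile yaw (21, array([3.400000e-02, 1.877012e+02]), np.float64(14.027206904758984)) tool 16.002290299704477
```

```bash
python3 -m inch '[0,0,0,-0.005,0.0085,0,1,0,0,0,-0.005,0.0085,0,1,0,0,0,-0.005,0.0085,0,1,0,0,0,-0.005,0.0085,0,1,0,0,0,0,0,0,1,0,0,0,0,0,0,1]'
python3 -m inch '[0,0,0,-0.001,0,0,1,0,0,0,-0.001,0,0,1,0,0,0,0,0,0,1,0,0,0,0,0,0,1]'
python3 -m inch '[0,0,0,-0.001,0,0,1,0,0,0,-0.001,0,0,1,0,0,0,0,0,0,1,0,0,0,0,0,0,1]'
```

```text
time: 10.0
tool_pos: [589.1, -11.3, 24.4]
tcp_rot: [3.141, 0.001, -2.862]
contact_force: [0.1, 1.7, 0.1]
grip_width: 49.8
finger_force: 30.0
time: 10.33
tool_pos: [590.2, -12.2, 24.4]
tcp_rot: [3.141, -0.0, -2.864]
contact_force: [-1.0, 1.9, 2.1]
grip_width: 49.7
finger_force: 30.0
time: 10.67
tool_pos: [591.9, -12.0, 24.4]
tcp_rot: [-3.141, 0.0, -2.863]
contact_force: [-0.6, -1.5, 3.5]
grip_width: 49.7
finger_force: 30.0
```

```bash
for i in 1 ; do python3 -m inch '[0,0,0,-0.001,0,0,1,0,0,0,0,0,0,1,0,0,0,0,0,0,1]';python3 -m inch '[0,0,0,-0.001,0,0,1,0,0,0,0,0,0,1,0,0,0,0,0,0,1]';python3 -m inch '[0,0,0,-0.001,0,0,1,0,0,0,0,0,0,1,0,0,0,0,0,0,1]'; done
```

```text
time: 10.92
tool_pos: [592.3, -11.8, 24.4]
tcp_rot: [-3.141, -0.001, -2.863]
contact_force: [-4.5, -2.4, 5.0]
grip_width: 49.9
finger_force: 30.0
time: 11.17
tool_pos: [592.3, -11.8, 24.4]
tcp_rot: [3.142, -0.003, -2.863]
contact_force: [-7.0, -3.4, 7.2]
grip_width: 50.0
finger_force: 30.0
time: 11.42
tool_pos: [592.3, -11.8, 24.4]
tcp_rot: [3.141, -0.004, -2.863]
contact_force: [-9.8, -5.3, 9.0]
grip_width: 49.7
finger_force: 30.0
```

```bash
python3 -m inch '[0,0,0,-0.002,0,0,1,0,0,0,0,0,0,1,0,0,0,0,0,0,1]';python3 -m inch '[0,0,0,-0.002,0,0,1,0,0,0,0,0,0,1,0,0,0,0,0,0,1]';python3 -m inch '[0,0,0,-0.002,0,0,1,0,0,0,0,0,0,1,0,0,0,0,0,0,1]'
```

```text
time: 11.67
tool_pos: [592.4, -11.8, 24.4]
tcp_rot: [3.141, -0.008, -2.863]
contact_force: [-15.9, -6.5, 13.1]
grip_width: 50.0
finger_force: 30.0
time: 11.92
tool_pos: [592.5, -11.7, 24.3]
tcp_rot: [3.14, -0.011, -2.863]
contact_force: [-19.8, -9.3, 16.0]
grip_width: 49.9
finger_force: 30.0
time: 12.17
tool_pos: [592.7, -11.7, 24.3]
tcp_rot: [3.14, -0.014, -2.862]
contact_force: [-24.5, -10.8, 20.0]
grip_width: 49.6
finger_force: 30.0
```

The push is tilting the tool, and the upper plate leads by about 1 mm. I'll unload and let go, square both rear faces with the closed fingertips, then grip again.

```bash
python3 -m inch '[0,0,0,0.004,0,0,1,0,0,0,0.0045,0,0,1,0,0,0,0,0,0,1]'
python3 -m inch '[0,0,0,0,0,0,-0.2,0,0,0,0,0,0,-0.2,0,0,0,0,0,0,-0.2,0,0,0,0,0,0,-0.2,0,0,0,0,0,-0.012,-0.2,0,0,0,0,0,-0.022,-0.2,0,0,0,0,0,-0.02,-0.2,0,0,0,0,0,0,-0.2,0,0,0,0,0,0,-0.2]'
```

```text
time: 12.42
tool_pos: [592.1, -11.8, 24.3]
tcp_rot: [-3.141, 0.0, -2.864]
contact_force: [-2.4, -0.9, 0.8]
grip_width: 49.6
finger_force: 30.0
time: 13.17
tool_pos: [593.0, -11.5, 68.7]
tcp_rot: [-3.141, 0.002, -2.863]
contact_force: [0.6, -0.2, 0.3]
grip_width: 55.1
finger_force: 0.0
```

```bash
python3 -m inch '[0,0,0,0.02,0,0,1,0,0,0,0.032,0,0,1,0,0,0,0.03,0,0,1,0,0,0,0.012,0,0,1,0,0,0,0,0,0,1,0,0,0,0,0,0,1,0,0,0,0,0,0.025,1,0,0,0,0,0,0.0305,1,0,0,0,0,0,0,1,0,0,0,0,0,0,1]'
python3 -m inch '[0,0,0,-0.005,0,0,1,0,0,0,-0.005,0,0,1,0,0,0,-0.004,0,0,1,0,0,0,0,0,0,1,0,0,0,0,0,0,1]'
python3 -m inch '[0,0,0,-0.002,0,0,1,0,0,0,-0.002,0,0,1,0,0,0,0,0,0,1,0,0,0,0,0,0,1]'
```

```text
time: 14.0
tool_pos: [521.2, -32.1, 22.5]
tcp_rot: [-3.141, 0.001, -2.863]
contact_force: [-0.4, 0.4, 0.0]
grip_width: 0.2
finger_force: 0.0
time: 14.42
tool_pos: [531.1, -28.9, 23.2]
tcp_rot: [-3.141, 0.0, -2.863]
contact_force: [0.7, -1.2, -0.1]
grip_width: 0.6
finger_force: 0.0
time: 14.75
tool_pos: [533.9, -28.2, 23.2]
tcp_rot: [-3.142, 0.0, -2.863]
contact_force: [0.6, -0.6, 0.5]
grip_width: 0.3
finger_force: 0.0
```

```bash
python3 -m inch '[0,0,0,-0.002,0,0,1,0,0,0,-0.002,0,0,1,0,0,0,0,0,0,1,0,0,0,0,0,0,1]'; python3 -m inch '[0,0,0,-0.002,0,0,1,0,0,0,-0.002,0,0,1,0,0,0,0,0,0,1,0,0,0,0,0,0,1]'; python3 -m inch '[0,0,0,-0.002,0,0,1,0,0,0,0,0,0,1,0,0,0,0,0,0,1]'
```

```text
time: 15.08
tool_pos: [535.7, -27.6, 23.1]
tcp_rot: [3.141, -0.003, -2.863]
contact_force: [-4.8, -3.0, 3.4]
grip_width: 0.5
finger_force: 2.5
time: 15.42
tool_pos: [535.8, -27.5, 23.0]
tcp_rot: [3.14, -0.009, -2.862]
contact_force: [-15.6, -8.8, 12.0]
grip_width: -0.2
finger_force: 8.4
time: 15.67
tool_pos: [535.9, -27.4, 23.0]
tcp_rot: [3.139, -0.012, -2.862]
contact_force: [-19.9, -11.1, 16.4]
grip_width: 0.7
finger_force: 11.4
```

Both plates are now pushed flush from behind, blocked at about 22 N. I lift and grip the pile's sides again.

```bash
python3 -m inch '[0,0,0,0.006,0,0,1,0,0,0,0.007,0,0,1,0,0,0,0,0,-0.02,-0.4,0,0,0,0,0,-0.03,-0.4,0,0,0,0,0,-0.013,-0.4,0,0,0,-0.018,0,0,-0.4,0,0,0,-0.03,0,0,-0.4,0,0,0,-0.0291,0,0,-0.4,0,0,0,0,0,0,-0.4,0,0,0,0,0,0,-0.4]'
python3 - <<'E'
from plant import get_obs,capture
import numpy as np,cv2
o=get_obs();print(o["tool_pos"],o["tcp_rot"]);p=o["tool_pos"][:2]-[592.2,-11.8];a=np.radians(16);print("off jig x,y",p@[np.cos(a),np.sin(a)],p@[-np.sin(a),np.cos(a)])
c=capture("wrist");cv2.imwrite("pics/w5.png",c["image"][:,:,::-1])
E
```

```text
time: 16.5
tool_pos: [591.4, -11.5, 73.1]
tcp_rot: [-3.141, 0.0, -2.862]
contact_force: [-0.4, 0.0, 0.0]
grip_width: 49.4
finger_force: 0.0
[591.35513003 -11.52833635  73.14018467] [-3.14142992e+00  4.83476039e-04 -2.86216163e+00]
off jig x,y -0.7372604908072112 0.49401758672630236
```

```bash
python3 -m inch '[0,0,0,0,0,0,-0.4,0,0,0,0,0,0,-0.4,0,0,0,0,0,0,-0.4]'
python3 -m inch '[0,0,0,0,0,0.02,-0.4,0,0,0,0,0,0.025,-0.4,0,0,0,0,0,0.016,-0.4,0,0,0,0,0,0,-0.4,0,0,0,0,0,0,-0.4]'
python3 -m inch '[0,0,0,0,0,0,1,0,0,0,0,0,0,1,0,0,0,0,0,0,1,0,0,0,0,0,0,1,0,0,0,0,0,0,1]'
```

```text
time: 16.8
tool_pos: [590.2, -12.1, 73.6]
tcp_rot: [3.141, -0.0, -2.864]
contact_force: [1.2, -0.1, 0.5]
grip_width: 64.1
finger_force: 0.0
time: 17.22
tool_pos: [590.3, -12.1, 24.5]
tcp_rot: [3.141, -0.001, -2.864]
contact_force: [0.8, -0.1, 1.1]
grip_width: 63.9
finger_force: 0.0
time: 17.63
tool_pos: [591.4, -12.0, 25.9]
tcp_rot: [-3.141, 0.002, -2.863]
contact_force: [-0.8, -0.0, 6.7]
grip_width: 49.9
finger_force: 30.0
```

```bash
python3 -m inch '[0,0,0,-0.002,0.002,-0.001,1,0,0,0,0,0.002,0,1,0,0,0,0,0,0,1,0,0,0,0,0,0,1]'
python3 -m inch '[0,0,0,0,0.002,0,1,0,0,0,0,0.001,0,1,0,0,0,0,0,0,1,0,0,0,0,0,0,1]'
python3 -m inch '[0,0,0,0,0.001,0,1,0,0,0,0,0.001,0,1,0,0,0,0,0,0,1,0,0,0,0,0,0,1]'
```

```text
time: 17.97
tool_pos: [590.7, -9.3, 25.9]
tcp_rot: [-3.141, -0.002, -2.863]
contact_force: [-4.8, -5.0, 3.9]
grip_width: 50.1
finger_force: 30.0
time: 18.3
tool_pos: [590.4, -7.9, 25.9]
tcp_rot: [-3.14, -0.002, -2.864]
contact_force: [-4.1, -9.6, 3.6]
grip_width: 49.6
finger_force: 30.0
time: 18.63
tool_pos: [590.3, -7.9, 25.9]
tcp_rot: [-3.138, -0.001, -2.864]
contact_force: [-3.5, -14.1, 2.9]
grip_width: 49.6
finger_force: 30.0
```

Contact with the side fence is at about 13 N. Next I build up the end-fence push, compensating in z and pitch.

```bash
python3 -m inch '[0,0.003,0,-0.002,0,-0.0005,1,0,0,0,-0.002,0,-0.0004,1,0,0,0,0,0,0,1,0,0,0,0,0,0,1]'
python3 -m inch '[0,0.003,0,-0.002,0.0005,-0.0005,1,0,0,0,-0.002,0.0005,-0.0004,1,0,0,0,0,0,0,1,0,0,0,0,0,0,1]'
python3 - <<'E'
from plant import get_obs
import numpy as np
o=get_obs();F=o["contact_force"];a=np.radians(16);c,s=np.cos(a),np.sin(a);print("F jig",F[0]*c+F[1]*s,-F[0]*s+F[1]*c,F[2],"M",o["moment"])
p=o["tool_pos"][:2]-[643.5,33];print("pos jig",p[0]*c+p[1]*s,-p[0]*s+p[1]*c,o["tcp_rot"])
E
```

```text
time: 18.97
tool_pos: [590.4, -7.8, 25.9]
tcp_rot: [-3.139, -0.013, -2.863]
contact_force: [-11.2, -19.3, 5.9]
grip_width: 49.9
finger_force: 30.0
time: 19.3
tool_pos: [590.7, -7.6, 25.8]
tcp_rot: [-3.139, -0.024, -2.863]
contact_force: [-17.2, -26.6, 5.8]
grip_width: 50.0
finger_force: 30.0
F jig -23.84932243326655 -20.784527556706813 5.847635047171173 M [-4.12886946  2.87363895 -0.20608307]
pos jig -61.92949438547733 -24.504717665102213 [-3.13874945 -0.02368561 -2.8631784 ]
```

The pitch sign was the wrong way round, because at this yaw the pitch axis is jig −y. I reverse it.

```bash
python3 -m inch '[0,-0.006,0,0,0,0,1,0,-0.006,0,0,0,0,1,0,-0.004,0,0,0,0,1,0,0,0,0,0,0,1,0,0,0,0,0,0,1]'
cat > st.py <<'E'
from plant import get_obs
import numpy as np
o=get_obs();F=o["contact_force"];a=np.radians(16);c,s=np.cos(a),np.sin(a);print("F jig",F[0]*c+F[1]*s,-F[0]*s+F[1]*c,F[2],"M",o["moment"])
p=o["tool_pos"][:2]-[643.5,33];print("pos jig",p[0]*c+p[1]*s,-p[0]*s+p[1]*c,o["tool_pos"][2],o["tcp_rot"])
E
python3 st.py
```

```text
time: 19.72
tool_pos: [590.8, -7.6, 25.8]
tcp_rot: [-3.139, 0.001, -2.863]
contact_force: [-17.3, -26.6, 6.6]
grip_width: 49.4
finger_force: 30.0
F jig -23.9733782952299 -20.75450850894895 6.64036788045744 M [-4.4090884   3.07313257 -0.37697288]
pos jig -61.85297616095307 -24.50740745014454 25.787649299410983 [-3.13889136e+00  8.43917878e-04 -2.86338392e+00]
```

```bash
python3 - <<'E'
from h import *
from plant import capture
s=capture("side");w=capture("wrist");
P=s["pose"];q=P[:3,:3].T@(np.array([610,0,22])-P[:3,3]);u=s["mtx"]@[q[0],-q[1],-q[2]];u=(u[:2]/u[2]).astype(int);print(u)
np.savez("w6.npz",im=w["image"],mtx=w["mtx"],pose=w["pose"],side=s["image"])
a=s["image"][max(0,u[1]-55):u[1]+55,u[0]-75:u[0]+75,::-1];a=cv2.resize(a,(800,587*300//300))[:600]
b=w["image"][190:270,250:390,::-1]
cv2.imwrite("pics/f6.png",np.vstack([cv2.resize(a,(480,352),interpolation=cv2.INTER_CUBIC),cv2.resize(b,(480,246),interpolation=cv2.INTER_CUBIC)]))
E
```

```text
[313 277]
```

View pics/f6.png

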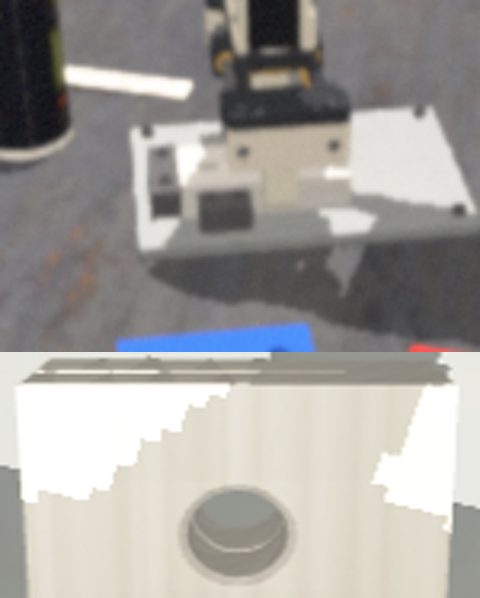

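The side view shows the pile in the corner, against both fences. In the wrist view a thin ledge of the lower plate may still show behind the upper one, so I measure it.

```bash
python3 - <<'E'
from h import *
d=np.load("w6.npz");g=d["im"].mean(2)
for x in (270,285,300,360,370): print(x,g[188:203,x].round(0).astype(int).tolist())
P=d["pose"];a=np.radians(16);R_=np.array([[np.cos(a),-np.sin(a)],[np.sin(a),np.cos(a)]])
# expected rows for rear edge at jig x=-110: z=34,22,10
for x in(-110,-110.5):
  for z in(34,22,10):
    w=np.r_[R_@[x,-25]+[643.5,33],z];q=P[:3,:3].T@(w-P[:3,3]);u=d["mtx"]@[q[0],-q[1],-q[2]];print(x,z,(u[:2]/u[2]).round(2))
E
```

```text
270 [230, 230, 230, 225, 170, 152, 151, 173, 237, 151, 152, 162, 232, 255, 255]
285 [231, 231, 231, 227, 171, 152, 151, 169, 237, 151, 152, 158, 226, 255, 255]
300 [231, 231, 231, 228, 190, 148, 149, 159, 197, 147, 143, 153, 224, 255, 255]
360 [149, 149, 149, 148, 146, 138, 137, 138, 138, 140, 137, 140, 168, 218, 218]
370 [149, 149, 149, 149, 145, 138, 136, 137, 138, 137, 137, 139, 168, 218, 218]
-110 34 [314.63 199.36]
-110 22 [315.05 195.04]
-110 10 [315.41 191.34]
-110.5 34 [314.63 198.08]
-110.5 22 [315.05 193.86]
-110.5 10 [315.4  190.24]
```

The ledge is about 0.3 to 0.4 mm, so the lower plate is a hair off the end fence. There's time to mend it: one more push from behind, this time with the tips leading, then grip again.

```bash
python3 -m inch '[0,0,0,0.0045,-0.002,0,1,0,0,0,0.0045,-0.0022,0,1,0,0,0,0,0,0,1]'
python3 -m inch '[0,0,0,0,0,0,-0.3,0,0,0,0,0,0,-0.3,0,0,0,0,0,0,-0.3,0,0,0,0,0,0,-0.3,0,0,0,0,0,-0.012,-0.3,0,0,0,0,0,-0.022,-0.3,0,0,0,0,0,-0.022,-0.3,0,0,0,0,0,0,-0.3]'
python3 st.py
python3 -m inch '[0,0,0,0.02,0,0,1,0,0,0,0.032,0,0,1,0,0,0,0.03,0,0,1,0,0,0,0.008,0,0,1,0,0,0,0,0,0,1,0,0,0,0,0,0,1]'
python3 st.py
```

```text
time: 20.07
tool_pos: [589.6, -8.1, 26.6]
tcp_rot: [-3.142, 0.014, -2.864]
contact_force: [-0.2, -6.4, -2.5]
grip_width: 49.4
finger_force: 30.0
time: 20.73
tool_pos: [592.0, -7.4, 75.7]
tcp_rot: [-3.139, 0.021, -2.863]
contact_force: [0.2, 0.1, 0.6]
grip_width: 59.6
finger_force: 0.0
F jig 0.26923819787376807 0.04760326080744928 0.572428520468354 M [ 0.16818519 -0.05234528 -0.0074297 ]
pos jig -60.68736822013625 -24.676057417476212 75.74371595779694 [-3.13887851  0.02123311 -2.86271865]
time: 21.23
tool_pos: [521.6, -27.3, 71.0]
tcp_rot: [-3.141, 0.017, -2.864]
contact_force: [0.4, -0.2, -0.6]
grip_width: 24.2
finger_force: 0.0
F jig 0.3693191343085772 -0.2679507912656036 -0.5632524321432362 M [ 0.12722589 -0.03687029 -0.06072183]
pos jig -133.83885566335917 -24.369035136268757 71.04738455459488 [-3.14086558  0.01677197 -2.86361192]
```

```bash
python3 -m inch '[0,0,0,0,0,0,1,0,0,0,0,0,0,1,0,0,0,0,0,0.02,1,0,0,0,0,0,0.025,1,0,0,0,0,0,0.0144,1,0,0,0,0,0,0,1,0,0,0,-0.006,0,0,1,0,0,0,-0.006,0,0,1,0,0,0,0,0,0,1,0,0,0,0,0,0,1]'
python3 -m inch '[0,0,0,-0.002,0,0,1,0,0,0,-0.002,0,0,1,0,0,0,0,0,0,1,0,0,0,0,0,0,1]'
python3 -m inch '[0,0,0,-0.002,0,0,1,0,0,0,-0.002,0,0,1,0,0,0,0,0,0,1,0,0,0,0,0,0,1]'; python3 st.py
```

```text
time: 22.07
tool_pos: [531.1, -24.2, 23.3]
tcp_rot: [-3.141, 0.016, -2.863]
contact_force: [-0.8, -0.2, 0.1]
grip_width: 0.5
finger_force: 0.0
time: 22.4
tool_pos: [533.5, -23.5, 23.3]
tcp_rot: [-3.142, 0.015, -2.863]
contact_force: [-0.3, -0.3, 0.7]
grip_width: 0.8
finger_force: 0.0
time: 22.73
tool_pos: [534.5, -23.1, 23.2]
tcp_rot: [3.141, 0.01, -2.863]
contact_force: [-6.5, -4.2, 5.8]
grip_width: 0.4
finger_force: 4.0
F jig -7.377709004781035 -2.2024932934751833 5.80181454120302 M [-0.49298787  1.20026792 -0.01505377]
pos jig -120.25196637588401 -23.83119914323509 23.152000242272806 [ 3.14064811  0.01049458 -2.86291139]
```

```bash
python3 -m inch '[0,0,0,-0.002,0,0,1,0,0,0,-0.001,0,0,1,0,0,0,0,0,0,1,0,0,0,0,0,0,1]'; python3 st.py
python3 -m inch '[0,0,0,0.006,0,0,1,0,0,0,0.007,0,0,1,0,0,0,0,0,-0.02,-0.4,0,0,0,0,0,-0.03,-0.4,0,0,0,0,0,-0.012,-0.4,0,0,0,-0.018,0,0,-0.4,0,0,0,-0.03,0,0,-0.4,0,0,0,-0.03,0,0,-0.4,0,0,0,0,0,0,-0.4,0,0,0,0,0,0,-0.4]'
python3 -m inch '[0,0,0,0,0,0,-0.4,0,0,0,0,0,0,-0.4,0,0,0,0,0,0,-0.4]'; python3 st.py
```

```text
time: 23.07
tool_pos: [534.5, -23.0, 23.1]
tcp_rot: [3.14, 0.006, -2.863]
contact_force: [-15.1, -6.8, 11.7]
grip_width: 0.4
finger_force: 8.4
F jig -16.423074190866096 -2.3181674493353555 11.721926956782738 M [-1.29209731  2.37191779 -0.09958485]
pos jig -120.16992052470246 -23.749541189941464 23.13032069081664 [ 3.13976197  0.00573256 -2.86266053]
time: 23.9
tool_pos: [588.6, -7.5, 73.3]
tcp_rot: [-3.141, 0.015, -2.862]
contact_force: [-0.3, 0.5, -0.1]
grip_width: 49.1
finger_force: 0.0
time: 24.15
tool_pos: [587.3, -8.1, 73.6]
tcp_rot: [3.141, 0.014, -2.864]
contact_force: [-0.8, -0.6, -0.4]
grip_width: 63.6
finger_force: 0.0
F jig -0.8997778921329199 -0.319171126995636 -0.43258300488348334 M [ 0.1616185  -0.02555122  0.02402625]
pos jig -65.35495672211654 -23.998398118518153 73.59148533319105 [ 3.14131732  0.01429475 -2.86358679]
```

```bash
python3 -m inch '[0,0.0095,0,-0.0025,-0.001,0,-0.4,0,0,0,0,0,0.02,-0.4,0,0,0,0,0,0.025,-0.4,0,0,0,0,0,0.0157,-0.4,0,0,0,0,0,0,-0.4,0,0,0,0,0,0,-0.4]'; python3 st.py
python3 -m inch '[0,0,0,0,0,0,1,0,0,0,0,0,0,1,0,0,0,0,0,0,1,0,0,0,0,0,0,1,0,0,0,0,0,0,1]'; python3 st.py
```

```text
time: 24.65
tool_pos: [590.0, -8.2, 24.9]
tcp_rot: [3.141, -0.001, -2.863]
contact_force: [1.0, -0.1, 0.3]
grip_width: 64.5
finger_force: 0.0
F jig 0.9007313830923503 -0.3103419257160992 0.3388041090034324 M [ 0.112203   -0.10064626 -0.08254817]
pos jig -62.805296161460184 -24.83148045296133 24.90209733350531 [ 3.14108001e+00 -7.18143245e-04 -2.86339555e+00]
time: 25.07
tool_pos: [590.9, -8.2, 26.3]
tcp_rot: [-3.141, 0.002, -2.863]
contact_force: [-0.8, 0.6, 6.5]
grip_width: 49.8
finger_force: 30.0
F jig -0.6299832028790295 0.8006877609879703 6.529133998991641 M [0.16706832 0.03244379 0.05151762]
pos jig -61.89116949761498 -25.07523549505222 26.263825328279722 [-3.14082889e+00  2.49830017e-03 -2.86322635e+00]
```

```bash
python3 -m inch '[0,-0.002,0,-0.002,0.001,-0.0007,1,0,-0.002,0,-0.002,0.001,-0.0005,1,0,0,0,0,0.001,0,1,0,0,0,0,0,0,1]'; python3 st.py
python3 -m inch '[0,-0.002,0,-0.002,0.001,-0.0005,1,0,-0.002,0,-0.002,0.001,-0.0005,1,0,0,0,0,0,0,1,0,0,0,0,0,0,1]'; python3 st.py
```

```text
time: 25.4
tool_pos: [590.9, -7.6, 26.3]
tcp_rot: [-3.139, 0.002, -2.863]
contact_force: [-8.1, -13.3, 5.9]
grip_width: 49.7
finger_force: 30.0
F jig -11.4605176580342 -10.588172864947435 5.873101146448398 M [-1.90625823  1.26827927 -0.07692333]
pos jig -61.71281519234614 -24.559561436752013 26.315480965412565 [-3.13925713e+00  2.02240055e-03 -2.86298960e+00]
time: 25.73
tool_pos: [591.0, -7.5, 26.3]
tcp_rot: [-3.139, 0.001, -2.863]
contact_force: [-15.3, -24.0, 7.8]
grip_width: 49.4
finger_force: 30.0
F jig -21.30596033812817 -18.837501051952206 7.810829904049275 M [-3.66787079  2.48648517 -0.15935628]
pos jig -61.642544882452476 -24.503816859499082 26.318786753805036 [-3.13851557e+00  1.40056136e-03 -2.86300195e+00]
```

```bash
python3 -m inch '[0,-0.001,0,-0.002,0,-0.0004,1,0,0,0,0,0,0,1,0,0,0,0,0,0,1,0,0,0,0,0,0,1]'; python3 st.py; python3 - <<'E'
from h import *
from plant import capture
w=capture("wrist");g=w["image"].mean(2)
for x in (268,280,292,300): print(x,g[186:203,x].round(0).astype(int).tolist())
P=w["pose"];a=np.radians(16);R_=np.array([[np.cos(a),-np.sin(a)],[np.sin(a),np.cos(a)]])
for z in(34,22,10):
    q=P[:3,:3].T@(np.r_[R_@[-110,-25]+[643.5,33],z]-P[:3,3]);u=w["mtx"]@[q[0],-q[1],-q[2]];print(z,(u[:2]/u[2]).round(2))
E
```

```text
time: 26.07
tool_pos: [591.1, -7.6, 26.3]
tcp_rot: [-3.139, -0.001, -2.863]
contact_force: [-18.7, -26.5, 9.1]
grip_width: 49.9
finger_force: 30.0
F jig -25.29275977830561 -20.304703399584014 9.09851304069096 M [-4.097615    3.17401476 -0.20430148]
pos jig -61.59729215909267 -24.531309785493086 26.28818895705793 [-3.13912953e+00 -5.08940825e-04 -2.86310257e+00]
268 [230, 229, 229, 229, 228, 206, 150, 151, 151, 151, 151, 151, 153, 202, 255, 255, 255]
280 [231, 231, 231, 231, 227, 169, 142, 143, 143, 150, 148, 142, 143, 195, 255, 255, 255]
292 [231, 231, 230, 230, 229, 208, 151, 150, 148, 151, 152, 149, 144, 196, 255, 255, 255]
300 [231, 231, 231, 231, 231, 225, 149, 148, 159, 198, 147, 143, 145, 193, 255, 255, 255]
34 [314.7  198.46]
22 [315.1  194.26]
10 [315.45 190.65]
```

The ledge is gone: the pile's rear face is 7.7 px high against 7.8 expected if flush. It is held level at about 25 N on the end fence and 20 N on the side fence, so I hand it in.

```bash
python3 -c "
from plant import close_job
print(close_job())"
```

```text
the job is handed in; nothing more can be done
None
```

I laid the upper plate on its twin as a flush pile, pushed the pile into the jig's corner, and handed it in at about 26 s. The gripper was still holding it there, pressing about 25 N on the end fence and 20 N on the side fence; the hand-in gave no verdict.

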